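Close the coffee canisters

ROBOT

A 7-joint arm with a two-finger parallel gripper is mounted at the origin on the work surface. World frame = base frame: x ahead of the robot, y to its left, z up, the work surface at z = 0. Lengths are in m, angles in rad, forces in N, time in s.
With the tool pointing down it reaches from about 0.425 to 0.825 m from the base axis. Payload 3.6 kg.
Tool frame: the origin (TCP) lies midway between the tips of the shut fingers; the grasp point (between the pads) lies tcp_to_grasp behind it (tcp_to_grasp is the distance from the TCP to the grasp point, in m); z points along the fingers, y is the line along which they close (so a half turn about z gives the same grasp; the last joint's range is limited). The gripper opens to 93 mm and grips with 3 to 60 N. Pads are 15 mm wide; open, the fingers measure 128 mm over their backs; the gripper's body (75 mm by 188 mm) begins 65 mm behind the grasp point.
Start: joints at [-1.133, 0.615, -0.013, 1.423, 0.008, 1.103, -0.04], TCP at [0.291, 0.581, 0.219] pointing down, gripper open.
Joint ranges: [-3.12, 3.12], [-0.3, 2.06], [-1.34, 1.32], [0.26, 2.42], [-1.36, 4.5], [0.01, 1.98], [-2.84, 2.84]. Speed limits (rad/s): [2.79, 2.79, 3.14, 3.14, 3.14, 3.14, 3.14].

INTERFACE

Orientations are given as a unit quaternion [w, x, y, z].
In Python, from workcell import * gives the robot as it stands.
- The arm moves only by the tool carry_out, never from a script. Its argument "increments" is a list of rows, each a list of 5 numbers: the shift along the tool's x, y, z in mm, then the turn about the tool's z in degrees, then the closure in counts, from 0 (fully open) to 255 (shut). In form: [[dx, dy, dz, twist, jaw], ...]. A call has 1 to 8 rows; each row shifts and turns the commanded pose from where the row before left it, along the tool's axes as they then stand; what a row does not reach is not made up. A row lasts 1/12 s, in which the tool goes at most 41.7 mm and 7.16 degrees, less where a joint would pass 70% of its speed; a pose out of reach is approached as far as the arm can. A call with a gripper value outside its range is refused whole. The fingers move at their own pace and stop on an object; "grip_force" is the grip in N (left out, the last holds). Time passes only in rows, so rows that do not move let the fingers close. It gives the time, the measured TCP pose, the force, the opening and the grip force at its end, in the units of the state.
- sense(): the state, without advancing time (a new reading comes with each control period).
- read_camera(name): name is "scene" or "top" or "wrist"; returns a dict with "img" (480x640x3 uint8, red, green, blue), "intrinsics" (3x3 intrinsics, pixels), "view" (4x4, takes a point from world to camera coordinates). Camera axes: x right, y down, z forward; pixel columns grow to the right and rows downward; lengths in m; the calibration is good to about 2 mm. A picture is of the moment at which its call begins. There is no depth.
- hand_in(): hands the job in; it is judged then, once.
Trained networks look in the newest picture that a camera, given by its name, has taken for a name from the list of things; names that differ only in an ending like _2 or _b are one class to them, and where a whole thing is asked for, a point or a joint stands for the part that bears it (a point fixed in the world has none). Each returns a list of dicts, best first, with "confidence" (0 to 1); they miss things now and then, are a little off and sometimes report something else, mostly with a low value. They report only what shows in the picture. A call takes as long as a camera call. They do not tell look-alikes from the thing itself.
- trace(thing, camera): "region" (480x640 bool, what is visible of it) and "location" ([column, row] in pixels, amid what is visible of it).
- place_of(thing, camera): "location" ([column, row] in pixels: a listed point, or the origin of a listed thing).
The state is a dict: "time": time; "joints": joint angles; "qd": joint speeds; "tau": joint torques, N m; "tool_pos": TCP position; "tcp_rot": TCP orientation; "force": force on the tool from outside, world axes, zero at the start; "moment": the same for the moment, N m; "grip_width": finger opening in m; "grip_force": force on a finger pad.
Only numpy, scipy, OpenCV 4.12 (cv2) and the standard library are available. Lean on these libraries where they do the work, as an engineer would, in place of code of your own. Each camera call takes 0.05 s, during which the arm holds its last target. There are 200 camera calls.

TASK

Put the four wooden lids back on the four washed stoneware canisters, each on the canister whose shape and size it fits, knob up, plug inside the mouth, turned to line up with it and fully home on the rim. Set each lid down, do not drop it; leave the canisters standing where they are and do not knock over the milk jug or the cup among them.

Things in the scene. Friction and masses are not known exactly. Their poses are not given: they have to be found in the camera images.
- lid_large_knob (a point): Dark wooden lid, large round, knob up, 90 to 180 g: plate 8 mm thick (plate diameter 110, plug diameter 80 mm), plug 8 mm deep centred under it, round knob, diameter 26 mm, 38 mm tall. Point: on the centre line in the knob, 24 mm above the plate's top, 40 mm above the plug's underside; with the lid fully home, 32 mm above the canister's rim. z up.
- lid_small_knob (a point): Dark wooden lid, small round, knob up, 90 to 180 g: plate 8 mm thick (plate diameter 80, plug diameter 50 mm), plug 8 mm deep centred under it, round knob, diameter 26 mm, 38 mm tall. Point: on the centre line in the knob, 24 mm above the plate's top, 40 mm above the plug's underside; with the lid fully home, 32 mm above the canister's rim. z up.
- lid_square_knob (a point): Dark wooden lid, square, knob up, 90 to 180 g: plate 8 mm thick (plate 90 x 90, sides along its x and y axes, plug 60 x 60 mm), plug 8 mm deep centred under it, square knob with faces along the same axes, 24 x 24 mm, 38 mm tall. Point: on the centre line in the knob, 24 mm above the plate's top, 40 mm above the plug's underside; with the lid fully home, 32 mm above the canister's rim. z up.
- lid_oblong_knob (a point): Dark wooden lid, oblong, knob up, 90 to 180 g: plate 8 mm thick (plate 116 (its x axis) x 72 (its y axis), plug 86 x 42 mm), plug 8 mm deep centred under it, bar knob along x, 50 x 18 mm, 38 mm tall. Point: on the centre line in the knob, 24 mm above the plate's top, 40 mm above the plug's underside; with the lid fully home, 32 mm above the canister's rim. z up.
- can_large_mouth (a point): White large round stoneware canister, outer diameter 104, inner 94 mm, wall 5 mm, open at the top, rim 90 mm above the counter; empty, 0.6 to 0.8 kg, standing loose. This point is the centre of the mouth, level with the rim. z is up. It takes the lid of the same shape and size, whose plug has 7 mm of play all round.
- can_small_mouth (a point): White small round stoneware canister, outer diameter 74, inner 64 mm, wall 5 mm, open at the top, rim 76 mm above the counter; empty, 0.6 to 0.8 kg, standing loose. This point is the centre of the mouth, level with the rim. z is up. It takes the lid of the same shape and size, whose plug has 7 mm of play all round.
- can_square_mouth (a point): White square stoneware canister, sides along its x and y axes, outside 84 x 84, inside 74 x 74 mm, wall 5 mm, open at the top, rim 94 mm above the counter; empty, 0.6 to 0.8 kg, standing loose. This point is the centre of the mouth, level with the rim. z is up. It takes the lid of the same shape and size, whose plug has 7 mm of play all round.
- can_oblong_mouth (a point): White oblong stoneware canister, outside 110 (its x axis) x 66 (its y axis), inside 100 x 56 mm, wall 5 mm, open at the top, rim 70 mm above the counter; empty, 0.6 to 0.8 kg, standing loose. This point is the centre of the mouth, level with the rim. z is up. It takes the lid of the same shape and size, whose plug has 7 mm of play all round.
- jug: Bystander: small steel milk jug, diameter 56 mm, 75 mm tall, handle to its +y side; origin at the centre of its underside. Leave it standing.
- cup: Bystander: blue ceramic cup, diameter 60 mm, 55 mm tall; origin at the centre of its underside. Leave it standing.
There are look-alikes about, which are no part of the job. Leave any purple or yellow look-alike of the part that bears lid_small_knob alone.

How it is judged:
By the outcome, as a careful person would: the job done as asked, in the order asked, and still so for the second after the job is handed in, with the robot touching nothing.
It also fails if it takes over 128 s, if anything falls off the work surface, if the arm or the gripper's body presses on something with over 40 N, if the wrist force passes 120 N, or if a joint passes its speed limit or range.

## Working session

There is one attempt and no reset: what is moved stays moved. The work goes in short steps, Python scripts to look and compute and a tool call to move; the robot and the scene stay as the last step left them, time stands still between calls to the robot, and variables do not carry over. Pictures are saved under pics/ and viewed, at most 14 in all, crops included, and the job is handed in when it is done.

Besides the shell and the picture viewer there is one more tool, called after "Call:" by a JSON object that holds its "op" and its "data", one argument or row to a line. carry_out: Moves the arm, as the interface text tells. Its arguments: {"type":"object","properties":{"increments":{"type":"array","items":{"type":"array","items":{"type":"number"}}},"grip_force":{"type":"number"}},"required":["increments"]}

```bash
mkdir -p pics; ls; python3 - <<'E'
from workcell import *
import cv2
s=sense()
for k,v in s.items(): print(k,v)
for c in ["top","scene"]:
    r=read_camera(c); cv2.imwrite(f"pics/{c}0.png",r["img"][:,:,::-1]); print(c,r["intrinsics"],r["view"])
E
```

```text
pics
time 0.0
joints [-1.13348828  0.61588443 -0.01263866  1.42488597  0.00811035  1.10341698
 -0.04040501]
qd [-0.00066595  0.00144485  0.0012227   0.00079872  0.00091534 -0.00058139
 -0.00082731]
tau [-3.23439247e-05 -4.58935690e+01  2.09285156e-01 -1.65744174e+01
 -6.11214526e-02  2.04866548e-02  2.15894211e-04]
tool_pos [0.29041033 0.58062823 0.21750799]
tcp_rot [-2.76257141e-04  2.29789781e-01  9.73239456e-01 -1.24188979e-03]
force [-0.87171973 -0.56611661 -0.54717552]
moment [ 0.03640035 -0.04759097  0.052454  ]
grip_force 0.0
grip_width 0.09280095044451823
top [[544.23002229   0.         321.09937334]
 [  0.         544.23002229 247.34777195]
 [  0.           0.           1.        ]] [[-0.01000049 -0.99962326 -0.02556041 -0.00235918]
 [-0.98250083  0.01457721 -0.18568687  0.49183991]
 [ 0.18598952  0.02325616 -0.98227646  1.32853913]
 [ 0.          0.          0.          1.        ]]
scene [[496.71204839   0.         328.07623686]
 [  0.         496.71204839 241.07272654]
 [  0.           0.           1.        ]] [[ 0.49136106  0.87075366  0.01877142 -0.21658407]
 [ 0.5623098  -0.30070183 -0.77031559 -0.20021714]
 [-0.66511052  0.38905844 -0.63738648  1.55139282]
 [ 0.          0.          0.          1.        ]]
```

View pics/top0.png

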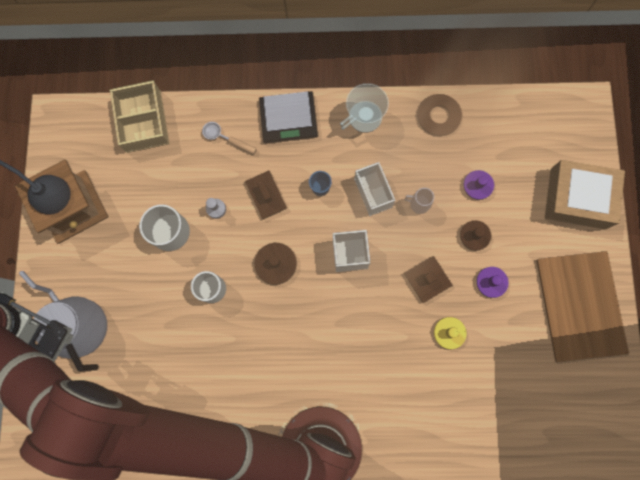

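View pics/scene0.png

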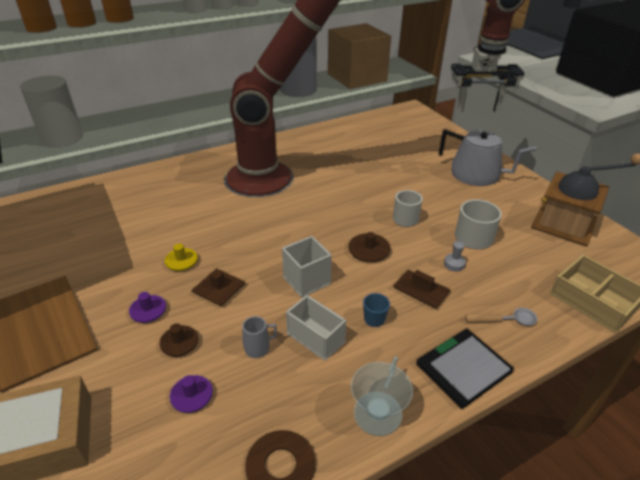

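The top view shows these, by pixel:
- **Canisters:** large (164,228), small (207,288), square (351,250), oblong (375,188).
- **Dark lids:** large (275,263), oblong (266,195), square (428,280).
- **Bystanders:** jug (422,198), cup (320,183).
- **Small-lid candidates:** dark (475,235), purple (479,185), purple (492,282), yellow (451,333). The dark brown one at (475,235) fits "dark wooden". I'll check it in a crop.

```bash
cat > h.py <<'E'
from workcell import *
import numpy as np, cv2
from scipy.optimize import minimize
def ray_plane(r,uv,z):
    K,V=r["intrinsics"],r["view"]; R,t=V[:3,:3],V[:3,3]
    d=R.T@np.linalg.solve(K,[uv[0],uv[1],1]); c=-R.T@t
    return c+d*(z-c[2])/d[2]
def proj(r,P):
    q=P@r["view"][:3,:3].T+r["view"][:3,3]; q=q@r["intrinsics"].T
    return q[:,:2]/q[:,2:]
def ring(sx,sy,rnd):
    if rnd:
        a=np.linspace(0,2*np.pi,40,endpoint=False); return np.c_[sx/2*np.cos(a),sy/2*np.sin(a)]
    return np.array([[1,1],[1,-1],[-1,-1],[-1,1]])*[sx/2,sy/2]
# solids: (sx,sy,round,z0,z1), mm
def lid(p,q,k,rnd,z=0): return [(*q,rnd,z,z+8),(*p,rnd,z+8,z+16),(*k,rnd,z+16,z+54)]
M={"lid_large_knob":lid((110,110),(80,80),(26,26),1),"lid_small_knob":lid((80,80),(50,50),(26,26),1),
"lid_square_knob":lid((90,90),(60,60),(24,24),0),"lid_oblong_knob":lid((116,72),(86,42),(50,18),0),
"can_large_mouth":[(104,104,1,0,90)],"can_small_mouth":[(74,74,1,0,76)],
"can_square_mouth":[(84,84,0,0,94)],"can_oblong_mouth":[(110,66,0,0,70)]}
Z={"can_large_mouth":.09,"can_small_mouth":.076,"can_square_mouth":.094,"can_oblong_mouth":.07}
S=4
def sil(r,m,x):
    im=np.zeros((480*S,640*S),np.uint8)
    c,s=np.cos(x[2]),np.sin(x[2])
    for sx,sy,rnd,z0,z1 in m:
        p=ring(sx,sy,rnd)/1e3@np.array([[c,s],[-s,c]])+x[:2]
        P=np.r_[np.c_[p,np.full(len(p),z0/1e3)],np.c_[p,np.full(len(p),z1/1e3)]]
        u=(proj(r,P)+.5)*S-.5
        cv2.fillConvexPoly(im,cv2.convexHull(np.round(u*16).astype(np.int32)),1,shift=4)
    return im.astype(bool)
def fit(m,views,x0):
    # views: list of (camera reading, region)
    big=[np.kron(g,np.ones((S,S),bool)) for _,g in views]
    f=lambda x:sum(1-(a&b).sum()/(a|b).sum() for (r,_),b in zip(views,big) for a in [sil(r,m,x)])
    rnd=m[0][2]; best=None
    for y in ([0] if rnd else np.radians([0,45,90,135])):
        s0=np.array([*x0,y]); sim=np.array([s0,s0+[.012,0,0],s0+[0,.012,0],s0+[0,0,.35]])
        o=minimize(f,s0,method="Nelder-Mead",options=dict(initial_simplex=sim,xatol=2e-4,fatol=1e-4,maxiter=90))
        if best is None or o.fun<best.fun: best=o
    return best
E
cat > m.py <<'E'
from h import *
import sys,json
t=read_camera("top"); s=read_camera("scene")
hint={"lid_small_knob":(475,235)}
out={}
for n in M:
    z=Z.get(n,.04)
    vs=[];c=None
    for r,cn in((t,"top"),(s,"scene")):
        g=trace(n,cn); p=place_of(n,cn)
        want=proj(r,c[None])[0] if c is not None else hint.get(n)
        key=(lambda d:np.hypot(*(np.array(d["location"])-want))) if want is not None else (lambda d:-d["confidence"])
        if not g or not p: print(n,cn,"missing",len(g),len(p)); continue
        g=min(g,key=key);p=min(p,key=key); w=ray_plane(r,p["location"],z)
        print(n,cn,np.round(p["location"]),round(p["confidence"],2),np.round(w,3))
        if c is None:c=w
        vs.append((r,g["region"]))
    o=fit(M[n],vs,c[:2]); print("   fit",np.round(o.x[:2],4),round(np.degrees(o.x[2]),1),round(o.fun,3))
    out[n]=list(o.x)
json.dump(out,open("fit.json","w"))
for n in("jug","cup"):
    for d in place_of(n,"top")[:1]: print(n,np.round(ray_plane(t,d["location"],0),3))
cv2.imwrite("pics/crop.png",cv2.resize(t["img"][150:360,395:545,::-1],None,fx=2.8,fy=2.8,interpolation=cv2.INTER_CUBIC))
E
time python3 m.py
```

```text
lid_large_knob top [272. 259.] 0.87 [0.464 0.117 0.04 ]
lid_large_knob scene [370. 239.] 0.76 [0.46  0.111 0.04 ]
   fit [0.4595 0.1103] 9.0 0.082
lid_small_knob top [476. 234.] 0.96 [ 0.523 -0.4    0.04 ]
lid_small_knob scene [175. 330.] 0.87 [ 0.519 -0.408  0.04 ]
   fit [ 0.5256 -0.4052] 23.3 0.154
lid_square_knob top [429. 275.] 0.95 [ 0.419 -0.278  0.04 ]
lid_square_knob scene [219. 277.] 0.83 [ 0.412 -0.274  0.04 ]
   fit [ 0.4124 -0.2791] 29.7 0.11
lid_oblong_knob top [264. 190.] 0.59 [0.647 0.139 0.04 ]
lid_oblong_knob scene [421. 276.] 0.83 [0.63  0.141 0.04 ]
   fit [0.6437 0.1381] 24.7 0.107
can_large_mouth top [162. 224.] 0.58 [0.548 0.384 0.09 ]
can_large_mouth scene [480. 211.] 0.62 [0.547 0.388 0.09 ]
   fit [0.5485 0.3916] 18.6 0.118
can_small_mouth top [202. 284.] 0.92 [0.399 0.283 0.076]
can_small_mouth scene [408. 197.] 0.61 [0.395 0.272 0.076]
   fit [0.3952 0.2754] 9.9 0.182
can_square_mouth top [348. 250.] 0.67 [ 0.474 -0.076  0.094]
can_square_mouth scene [307. 252.] 0.95 [ 0.484 -0.082  0.094]
   fit [ 0.4808 -0.0821] 3.6 0.08
can_oblong_mouth top [374. 184.] 0.93 [ 0.648 -0.145  0.07 ]
can_oblong_mouth scene [319. 316.] 0.55 [ 0.649 -0.14   0.07 ]
   fit [ 0.6463 -0.1467] 19.1 0.099
jug [ 0.616 -0.266  0.   ]
cup [ 0.655 -0.003  0.   ]
real	0m21.446s
user	0m15.536s
sys	0m3.521s
```

View pics/crop.png

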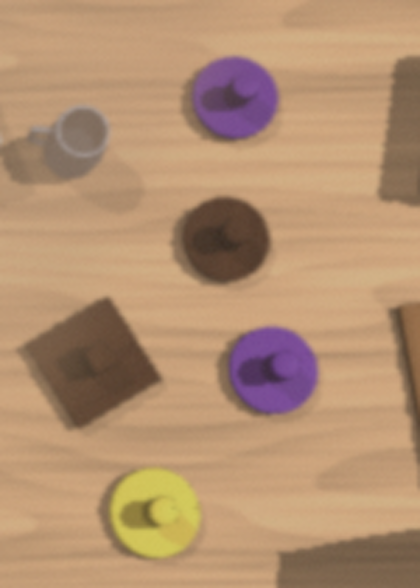

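The crop shows the dark small lid at crop (225,240), which is full-image (475,235), with the purple and yellow look-alikes around it. I take the dark one. First I need a move planner.

```bash
cat > plan.py <<'E'
# plan.py X Y Z_grasp yaw_of_tool_y_deg(mod 180) : shift in present tool axes and twist needed
from h import *
import sys
from scipy.spatial.transform import Rotation as Ro
def plan(x,y,zg,yaw=None):
    s=sense(); R=Ro.from_quat(np.roll(s["tcp_rot"],-1)).as_matrix()
    d=R.T@(np.array([x,y,zg-tcp_to_grasp])-s["tool_pos"])*1000
    cur=np.degrees(np.arctan2(R[1,1],R[0,1])); tw=None
    if yaw is not None: tw=-((yaw-cur+90)%180-90)
    print("shift",np.round(d,1),"twist",tw and round(tw,1),"| yaw now",round(cur,1),"tilt",round(np.degrees(np.arccos(-R[2,2])),2),"q1,q7",np.round(s["joints"][[0,6]],2),"t",round(s["time"],2))
if __name__=="__main__": plan(*map(float,sys.argv[1:]))
E
python3 -c "
from workcell import *;print(tcp_to_grasp)"; python3 plan.py .46 .112 .2 90
```

```text
0.0188
shift [-361.3 -344.1   37.4] twist -26.6 | yaw now 63.4 tilt 0.0 q1,q7 [-1.13 -0.04] t 1.9
```

Call:
{"op": "carry_out", "data": {
  "increments": [
    [0,0,-30,0,0],
    [0,0,-30,0,0],
    [-25,-24,0,0,0],
    [-25,-24,0,0,0],
    [-25,-24,0,0,0],
    [-25,-24,0,0,0],
    [-25,-24,0,0,0],
    [-25,-24,0,0,0]
  ],
  "grip_force": 15
}}

```text
time: 2.57
tool_pos: [0.3609, 0.3838, 0.2789]
tcp_rot: [0.0, 0.23, 0.973, 0.0]
force: [-0.3, 0.3, -0.0]
grip_width: 0.0929
grip_force: 0.0
```

Call:
{"op": "carry_out", "data": {
  "increments": [
    [-25,-24,0,0,0],
    [-25,-24,0,0,0],
    [-25,-24,0,0,0],
    [-25,-24,0,0,0],
    [-25,-24,0,0,0],
    [-25,-24,0,0,0],
    [-25,-24,20,0,0],
    [-25,-24,20,0,0]
  ]
}}

```text
time: 3.23
tool_pos: [0.4549, 0.123, 0.2396]
tcp_rot: [0.002, 0.23, 0.973, 0.001]
force: [0.5, -0.5, -0.6]
grip_width: 0.0929
grip_force: 0.0
```

Call:
{"op": "carry_out", "data": {
  "increments": [
    [0,0,20,-6.5,60],
    [0,0,20,-6.5,60],
    [0,0,15,-6.5,60],
    [0,0,0,-6.5,60],
    [0,0,0,0,60],
    [0,0,0,0,60]
  ]
}}

```text
time: 3.73
tool_pos: [0.4538, 0.1242, 0.1839]
tcp_rot: [0.0, 0.007, 1.0, 0.0]
force: [0.6, -0.4, -0.1]
grip_width: 0.0709
grip_force: 0.0
```

```bash
python3 plan.py .46 .112 .2 90; python3 - <<'E'
from h import *
r=read_camera("wrist"); cv2.imwrite("pics/w1.png",r["img"][:,:,::-1]); print(r["view"],r["intrinsics"])
p=place_of("lid_large_knob","wrist");print([(np.round(d["location"],1),round(d["confidence"],2),ray_plane(r,d["location"],.04)) for d in p])
E
```

```text
shift [ -6.3 -12.2   2.7] twist -0.8 | yaw now 89.2 tilt 0.04 q1,q7 [-0.31  1.24] t 3.73
[[ 1.39169618e-02  9.99903100e-01  3.28520311e-04 -1.31309667e-01]
 [ 9.71593404e-01 -1.36005641e-02  2.36265278e-01 -4.57847821e-01]
 [ 2.36246852e-01 -2.96890669e-03 -9.71688536e-01  2.49353743e-01]
 [ 0.00000000e+00  0.00000000e+00  0.00000000e+00  1.00000000e+00]] [[347.81994067   0.         320.62977364]
 [  0.         347.81994067 233.91542961]
 [  0.           0.           1.        ]]
[(array([310. , 226.9]), 0.81, array([0.45651876, 0.11523604, 0.04      ]))]
```

View pics/w1.png

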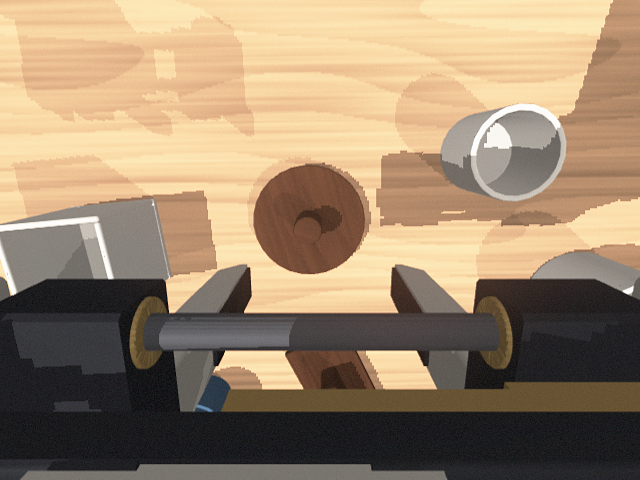

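The wrist view is sharp. It shows the large lid at (310,219), the small canister at (518,150) and the square canister at lower left. I'll refine with a wrist silhouette fit.

```bash
cat > wfit.py <<'E'
# wfit.py name x0 y0 [yaw_off]: fit named part in wrist image near x0,y0
from h import *
from plan import plan
import sys
n=sys.argv[1]; g=np.array([float(v) for v in sys.argv[2:4]])
r=read_camera("wrist"); z=Z.get(n,.04)
w=proj(r,np.array([[*g,z]]))[0]; near=lambda L:min(L,key=lambda d:np.hypot(*(np.array(d["location"])-w)))
p=place_of(n,"wrist"); q=trace(n,"wrist")
if p: print("point",np.round(ray_plane(r,near(p)["location"],z),4),round(near(p)["confidence"],2))
if q:
    o=fit(M[n],[(r,near(q)["region"])],g); print("fit",np.round(o.x[:2],4),round(np.degrees(o.x[2]),1),round(o.fun,3), "lib conf",round(near(q)["confidence"],2))
    sil_=sil(r,M[n],o.x)[::S,::S]; im=r["img"][:,:,::-1].copy()
    c,_=cv2.findContours(sil_.astype(np.uint8),0,1); cv2.drawContours(im,c,-1,(0,255,0),1)
    c,_=cv2.findContours(near(q)["region"].astype(np.uint8),0,1); cv2.drawContours(im,c,-1,(0,0,255),1)
    cv2.imwrite(f"pics/wf_{n}_{int(sense()['time']*100)}.png",im)
    plan(*o.x[:2],z,90)
E
python3 wfit.py lid_large_knob .458 .113; python3 wfit.py can_small_mouth .395 .275
```

```text
point [0.4563 0.1125 0.04  ] 0.79
fit [0.4561 0.113 ] 5.6 0.014 lib conf 0.7
shift [ -2.2 -11.5 163. ] twist -0.6 | yaw now 89.4 tilt 0.07 q1,q7 [-0.31  1.24] t 3.98
point [0.3926 0.2796 0.076 ] 0.94
fit [0.393  0.2772] 7.8 0.048 lib conf 0.69
shift [ 62.1 152.2 126.7] twist -0.6 | yaw now 89.4 tilt 0.03 q1,q7 [-0.31  1.24] t 4.13
```

Call:
{"op": "carry_out", "data": {
  "increments": [
    [-2,-11.5,0,0,60],
    [0,0,30,0,60],
    [0,0,30,0,60],
    [0,0,30,0,60],
    [0,0,30,0,60],
    [0,0,25,0,60],
    [0,0,12,0,60],
    [0,0,5,0,60]
  ],
  "grip_force": 20
}}

```text
time: 4.8
tool_pos: [0.4542, 0.1125, 0.0197]
tcp_rot: [-0.002, 0.005, 1.0, -0.001]
force: [0.6, 0.4, -0.5]
grip_width: 0.0712
grip_force: 0.0
```

Call:
{"op": "carry_out", "data": {
  "increments": [
    [0,0,0,0,255],
    [0,0,0,0,255],
    [0,0,0,0,255],
    [0,0,0,0,255],
    [0,0,0,0,255],
    [0,0,0,0,255]
  ]
}}

```text
time: 5.3
tool_pos: [0.4558, 0.1128, 0.0223]
tcp_rot: [0.001, 0.005, 1.0, 0.0]
force: [-0.0, -0.3, 0.0]
grip_width: 0.0358
grip_force: 0.0
```

Call:
{"op": "carry_out", "data": {
  "increments": [
    [0,0,-10,0,255],
    [0,0,-30,0,255],
    [0,0,-40,0,255],
    [0,0,-40,0,255],
    [0,0,-40,0,255],
    [0,0,-40,0,255]
  ]
}}

```text
time: 5.8
tool_pos: [0.4543, 0.1124, 0.2236]
tcp_rot: [-0.0, 0.005, 1.0, -0.0]
force: [1.3, 0.4, -2.7]
grip_width: 0.0256
grip_force: 20.0
```

```bash
python3 plan.py .5485 .3916 .2 90
```

```text
shift [-91.4 280.1  42.3] twist -0.6 | yaw now 89.4 tilt 0.04 q1,q7 [-0.29  1.27] t 5.8
```

Fingers were still closing when I lifted, so the lid may be held high on the knob. I'll check where it sits.

```bash
cat > held.py <<'E'
# held.py name: pose of held lid relative to tool, from wrist picture (x,y, knob point z and yaw free)
from h import *
import sys
from scipy.spatial.transform import Rotation as Ro
n=sys.argv[1]
r=read_camera("wrist"); s=sense(); gp=s["tool_pos"]+[0,0,tcp_to_grasp]
R=Ro.from_quat(np.roll(s["tcp_rot"],-1)).as_matrix(); yaw=np.arctan2(R[1,1],R[0,1])-np.pi/2
q=trace(n,"wrist"); im=r["img"][:,:,::-1].copy()
if not q: print("not seen")
else:
    w=proj(r,gp[None])[0]; q=min(q,key=lambda d:np.hypot(*(np.array(d["location"])-w)))
    big=np.kron(q["region"],np.ones((S,S),bool))
    # only compare where fingers/gripper do not hide: region rows above the lowest seen plate row
    def f(x):
        zo=(gp[2]-.04+x[2])*1e3; m=[(a,b,c,z0+zo,z1+zo) for a,b,c,z0,z1 in M[n]]
        a=sil(r,m,[gp[0]+x[0],gp[1]+x[1],yaw+x[3]]); a[int(lim*S):]=0
        return 1-(a&big).sum()/(a|big).sum()
    rows=np.where(q["region"].any(1))[0]; lim=float(sys.argv[2]) if len(sys.argv)>2 else rows.max()+1
    big[int(lim*S):]=0
    s0=np.zeros(4); sim=np.vstack([s0,np.diag([.008,.008,.015,.2])])
    o=minimize(f,s0,method="Nelder-Mead",options=dict(initial_simplex=sim,maxiter=150))
    print("lid rel grasp (world) mm",np.round(o.x[:3]*1e3,1),"yaw off",round(np.degrees(o.x[3]),1),"res",round(o.fun,3),"rows",rows.min(),rows.max())
    c,_=cv2.findContours(q["region"].astype(np.uint8),0,1); cv2.drawContours(im,c,-1,(0,0,255),1)
cv2.imwrite(f"pics/held_{n}.png",im)
E
python3 held.py lid_large_knob
```

```text
lid rel grasp (world) mm [ -1.6  -0.4 -82.3] yaw off 45.8 res 0.272 rows 177 353
```

View pics/held_lid_large_knob.png

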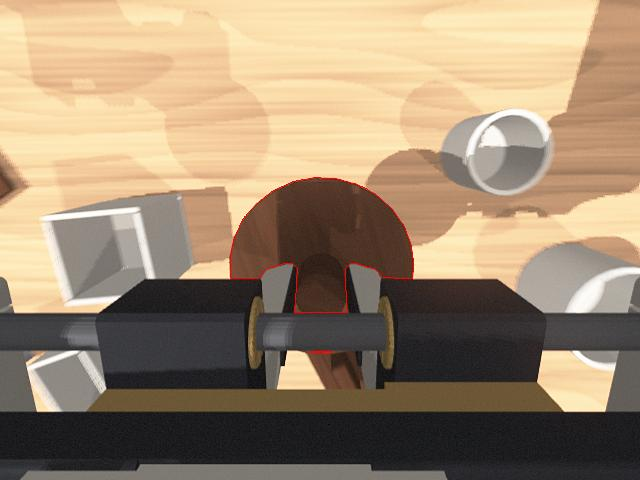

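The lid is held, centred at about (321,270). I'll refit using only the unhidden arc, and measure the large canister at the same time.

```bash
python3 held.py lid_large_knob 262;  python3 wfit.py can_small_mouth .394 .277
```

```text
lid rel grasp (world) mm [  6.7   1.6 -20. ] yaw off 13.1 res 0.011 rows 177 354
point [0.3958 0.2802 0.076 ] 0.77
fit [0.3927 0.2771] 16.8 0.041 lib conf 0.91
shift [ 62.  164.4 162.7] twist -0.6 | yaw now 89.4 tilt 0.27 q1,q7 [-0.29  1.27] t 6.15
```

Held about 20 mm too high. I'll set it back down where it was, regrasp lower and wait for the fingers.

Call:
{"op": "carry_out", "data": {
  "increments": [
    [0,0,35,0,255],
    [0,0,40,0,255],
    [0,0,40,0,255],
    [0,0,35,0,255],
    [0,0,15,0,255],
    [0,0,5,0,255],
    [0,0,3,0,255],
    [0,0,0,0,255]
  ]
}}

```text
time: 6.82
tool_pos: [0.4552, 0.1127, 0.0482]
tcp_rot: [-0.001, 0.005, 1.0, -0.0]
force: [-0.6, 0.5, -1.3]
grip_width: 0.0252
grip_force: 20.0
```

Call:
{"op": "carry_out", "data": {
  "increments": [
    [0,0,3,0,255],
    [0,0,2,0,255],
    [0,0,2,0,255],
    [0,0,0,0,255]
  ]
}}

```text
time: 7.15
tool_pos: [0.4569, 0.1134, 0.0435]
tcp_rot: [0.002, 0.005, 1.0, 0.001]
force: [-1.3, -0.2, 7.0]
grip_width: 0.0252
grip_force: 20.0
```

Call:
{"op": "carry_out", "data": {
  "increments": [
    [0,0,0,0,150],
    [0,0,0,0,150],
    [0,0,0,0,150],
    [0,0,10,0,150],
    [0,0,9,0,150],
    [0,0,2,0,150]
  ]
}}

```text
time: 7.65
tool_pos: [0.4546, 0.1125, 0.0195]
tcp_rot: [-0.001, 0.005, 1.0, -0.0]
force: [-0.1, -0.3, -0.6]
grip_width: 0.0381
grip_force: 0.0
```

Call:
{"op": "carry_out", "data": {
  "increments": [
    [0,0,0,0,255],
    [0,0,0,0,255],
    [0,0,0,0,255],
    [0,0,0,0,255],
    [0,0,0,0,255],
    [0,0,0,0,255]
  ]
}}

```text
time: 8.15
tool_pos: [0.4553, 0.1127, 0.0207]
tcp_rot: [-0.0, 0.005, 1.0, -0.0]
force: [-0.0, 0.4, -1.9]
grip_width: 0.0251
grip_force: 20.0
```

Call:
{"op": "carry_out", "data": {
  "increments": [
    [0,0,-10,0,255],
    [0,0,-30,0,255],
    [0,0,-40,0,255],
    [0,0,-40,0,255],
    [0,0,-40,0,255],
    [0,0,-40,0,255]
  ]
}}

```text
time: 8.65
tool_pos: [0.4544, 0.1124, 0.2234]
tcp_rot: [0.0, 0.005, 1.0, 0.0]
force: [1.5, 0.4, -2.0]
grip_width: 0.0257
grip_force: 20.0
```

```bash
python3 held.py lid_large_knob 262;  python3 plan.py .5485 .3916 .2 90
```

```text
not seen
shift [-85.7 278.5  48.9] twist -0.6 | yaw now 89.4 tilt 0.88 q1,q7 [-0.29  1.27] t 8.75
```

Call:
{"op": "carry_out", "data": {
  "increments": [
    [-15,15,0,0,255],
    [-25,26,0,0,255],
    [-25,26,0,0,255],
    [-25,26,0,0,255],
    [-20,20,0,0,255],
    [-5,5,0,0,255],
    [0,0,0,0,255],
    [0,0,0,0,255]
  ]
}}

```text
time: 9.42
tool_pos: [0.5703, 0.2284, 0.2196]
tcp_rot: [-0.002, 0.005, 1.0, -0.001]
force: [-0.4, 0.1, -2.1]
grip_width: 0.0253
grip_force: 20.0
```

```bash
python3 wfit.py can_large_mouth .5485 .39; python3 held.py lid_large_knob 262; ls pics
```

```text
point [0.5459 0.394  0.09  ] 0.68
fit [0.5454 0.392 ] 12.7 0.021 lib conf 0.79
shift [ 27.  164.2 149.3] twist -0.7 | yaw now 89.3 tilt 0.1 q1,q7 [-0.41  1.14] t 9.57
lid rel grasp (world) mm [ 5.1  0.2 -0. ] yaw off 2.5 res 0.011 rows 183 378
crop.png
held_lid_large_knob.png
scene0.png
top0.png
w1.png
wf_can_large_mouth_956.png
wf_can_small_mouth_413.png
wf_can_small_mouth_615.png
wf_lid_large_knob_398.png
```

Call:
{"op": "carry_out", "data": {
  "increments": [
    [3,15,0,0,255],
    [5,35,0,0,255],
    [5,35,0,0,255],
    [5,35,0,0,255],
    [5,30,0,0,255],
    [5,14,0,0,255],
    [0,0,0,0,255],
    [0,0,0,0,255]
  ]
}}

```text
time: 10.33
tool_pos: [0.5444, 0.394, 0.2204]
tcp_rot: [-0.0, 0.004, 1.0, -0.001]
force: [0.0, -0.7, -1.2]
grip_width: 0.0257
grip_force: 20.0
```

```bash
python3 plan.py .544 .392 .122 90; python3 - <<'E'
from h import *
r=read_camera("wrist"); cv2.imwrite("pics/w2.png",r["img"][:,:,::-1])
E
```

```text
shift [  0.3  -1.9 117.2] twist -0.5 | yaw now 89.5 tilt 0.08 q1,q7 [-0.65  0.9 ] t 10.33
```

View pics/w2.png

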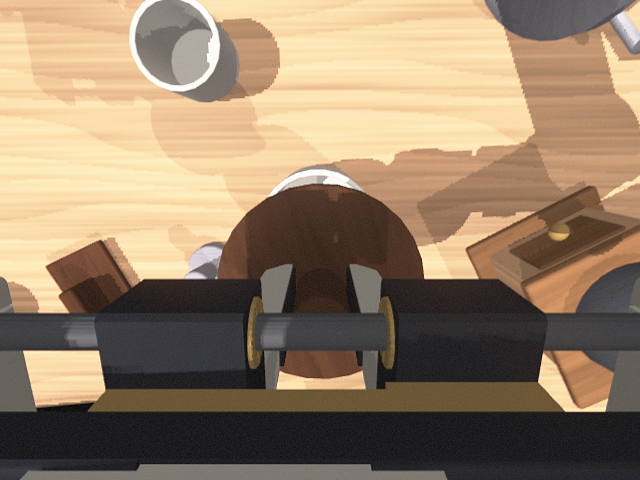

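The canister rim shows behind the lid at (318,168), and both are centred on column ~320. Lowering now.

Call:
{"op": "carry_out", "data": {
  "increments": [
    [0,-2,10,0,255],
    [0,0,25,0,255],
    [0,0,30,0,255],
    [0,0,25,0,255],
    [0,0,10,0,255],
    [0,0,5,0,255],
    [0,0,5,0,255],
    [0,0,0,0,255]
  ]
}}

```text
time: 11.05
tool_pos: [0.5459, 0.3913, 0.1109]
tcp_rot: [0.0, 0.006, 1.0, 0.0]
force: [0.1, -0.2, -0.5]
grip_width: 0.0258
grip_force: 20.0
```

Call:
{"op": "carry_out", "data": {
  "increments": [
    [0,0,3,0,255],
    [0,0,2,0,255],
    [0,0,0,0,255]
  ]
}}

```text
time: 11.3
tool_pos: [0.5454, 0.3921, 0.1062]
tcp_rot: [0.0, 0.005, 1.0, 0.0]
force: [0.4, -0.2, -1.5]
grip_width: 0.0258
grip_force: 20.0
```

Call:
{"op": "carry_out", "data": {
  "increments": [
    [0,0,1.5,0,255],
    [0,0,1,0,255],
    [0,0,0,0,255],
    [0,0,0,0,255]
  ]
}}

```text
time: 11.63
tool_pos: [0.5451, 0.3919, 0.1032]
tcp_rot: [-0.0, 0.005, 1.0, -0.0]
force: [-0.1, -0.1, -0.7]
grip_width: 0.0253
grip_force: 20.0
```

Call:
{"op": "carry_out", "data": {
  "increments": [
    [0,0,1,0,255],
    [0,0,1,0,255],
    [0,0,0,0,255],
    [0,0,0,0,255]
  ]
}}

```text
time: 11.97
tool_pos: [0.5453, 0.392, 0.1027]
tcp_rot: [0.0, 0.005, 1.0, 0.0]
force: [-2.2, -2.0, 6.8]
grip_width: 0.0259
grip_force: 20.0
```

Home on the rim. Release, lift, then on to the oblong lid.

Call:
{"op": "carry_out", "data": {
  "increments": [
    [0,0,0,0,120],
    [0,0,0,0,120],
    [0,0,0,0,120],
    [0,0,-5,0,120],
    [0,0,-20,0,120],
    [0,0,-30,0,120],
    [0,0,-35,0,120],
    [0,0,-30,0,120]
  ]
}}

```text
time: 12.63
tool_pos: [0.5453, 0.392, 0.2232]
tcp_rot: [0.0, 0.005, 1.0, 0.0]
force: [-0.2, 0.8, 1.2]
grip_width: 0.0489
grip_force: 0.0
```

```bash
python3 wfit.py can_large_mouth .546 .392; python3 plan.py .644 .138 .2 114.7; python3 - <<'E'
from h import *
r=read_camera("wrist"); cv2.imwrite("pics/w3.png",r["img"][:,:,::-1])
E
```

```text
fit [0.5442 0.3915] 24.2 0.971 lib conf 0.8
shift [  3.4  -2.2 153.5] twist -0.6 | yaw now 89.4 tilt 0.42 q1,q7 [-0.65  0.9 ] t 12.78
shift [ -99.6 -254.2   43. ] twist -25.3 | yaw now 89.4 tilt 0.42 q1,q7 [-0.65  0.9 ] t 12.78
```

View pics/w3.png

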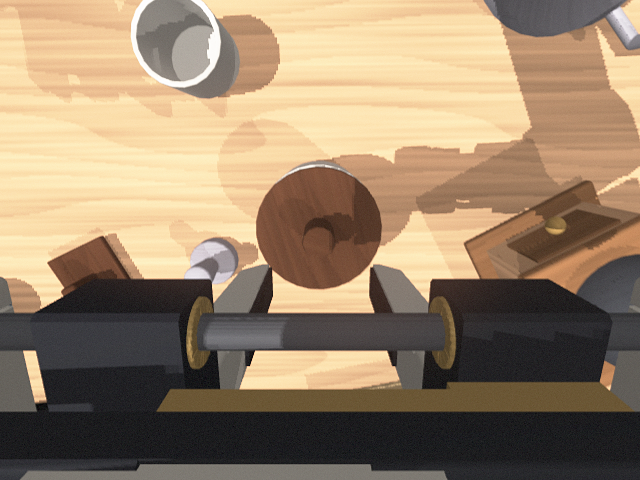

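The large lid lies flat on its canister, at (319,225). Next is the oblong lid.

Call:
{"op": "carry_out", "data": {
  "increments": [
    [-6,-14,0,0,120],
    [-14,-36,0,0,120],
    [-14,-36,0,0,120],
    [-14,-36,0,0,120],
    [-14,-36,0,0,120],
    [-14,-36,0,0,120],
    [-14,-36,0,0,120],
    [-10,-24,10,0,120]
  ]
}}

```text
time: 13.5
tool_pos: [0.6443, 0.1294, 0.211]
tcp_rot: [0.001, 0.008, 1.0, -0.002]
force: [-0.2, -1.2, 1.3]
grip_width: 0.0493
grip_force: 0.0
```

Call:
{"op": "carry_out", "data": {
  "increments": [
    [0,0,10,-6.3,100],
    [0,0,10,-6.3,100],
    [0,0,10,-6.3,100],
    [0,0,3,-6.3,100],
    [0,0,0,0,100],
    [0,0,0,0,100]
  ]
}}

```text
time: 14.0
tool_pos: [0.6418, 0.1352, 0.1764]
tcp_rot: [-0.002, -0.211, 0.977, -0.0]
force: [-0.1, -0.4, 0.2]
grip_width: 0.0562
grip_force: 0.0
```

```bash
python3 wfit.py lid_oblong_knob .642 .138; python3 plan.py .644 .138 .04 114.7
```

```text
point [0.6427 0.1413 0.04  ] 0.75
fit [0.6401 0.1392] 204.4 0.021 lib conf 0.88
shift [  1.2   3.6 156.9] twist 24.5 | yaw now 114.5 tilt 0.02 q1,q7 [-0.17  1.68] t 14.15
shift [ -1.9   0.9 156.9] twist -0.2 | yaw now 114.5 tilt 0.02 q1,q7 [-0.17  1.68] t 14.15
```

Call:
{"op": "carry_out", "data": {
  "increments": [
    [1,3.5,10,0,100],
    [0,0,30,0,100],
    [0,0,35,0,100],
    [0,0,35,0,100],
    [0,0,30,0,100],
    [0,0,12,0,100],
    [0,0,4,0,150],
    [0,0,0,0,200]
  ]
}}

```text
time: 14.82
tool_pos: [0.64, 0.1399, 0.0217]
tcp_rot: [-0.0, -0.213, 0.977, -0.0]
force: [0.8, -0.6, 1.2]
grip_width: 0.0474
grip_force: 0.0
```

Call:
{"op": "carry_out", "data": {
  "increments": [
    [0,0,0,0,255],
    [0,0,0,0,255],
    [0,0,0,0,255],
    [0,0,0,0,255],
    [0,0,0,0,255],
    [0,0,0,0,255],
    [0,0,0,0,255]
  ]
}}

```text
time: 15.4
tool_pos: [0.6411, 0.1396, 0.0235]
tcp_rot: [0.001, -0.213, 0.977, -0.0]
force: [-0.2, -1.2, 6.0]
grip_width: 0.0179
grip_force: 20.0
```

Call:
{"op": "carry_out", "data": {
  "increments": [
    [0,0,-10,0,255],
    [0,0,-30,0,255],
    [0,0,-40,0,255],
    [0,0,-40,0,255],
    [0,0,-40,0,255],
    [0,0,-40,0,255],
    [0,0,0,6,255],
    [0,0,0,0,255]
  ]
}}

```text
time: 16.07
tool_pos: [0.6413, 0.1402, 0.2256]
tcp_rot: [0.003, -0.161, 0.987, 0.0]
force: [0.1, 0.3, -2.0]
grip_width: 0.0177
grip_force: 20.0
```

```bash
python3 plan.py .665 .02 .24 109.1
```

```text
shift [  15.8 -121.5    4.3] twist -0.6 | yaw now 108.5 tilt 0.33 q1,q7 [-0.19  1.59] t 16.07
```

Call:
{"op": "carry_out", "data": {
  "increments": [
    [2,-15,0,0,255],
    [4,-30,0,0,255],
    [4,-30,0,0,255],
    [4,-30,0,0,255],
    [2,-16,0,0,255],
    [0,0,0,0,255],
    [0,0,0,0,255]
  ]
}}

```text
time: 16.65
tool_pos: [0.6628, 0.0185, 0.2203]
tcp_rot: [-0.002, -0.161, 0.987, 0.0]
force: [-0.2, 0.9, -1.9]
grip_width: 0.0182
grip_force: 20.0
```

```bash
python3 wfit.py can_oblong_mouth .6463 -.1467; python3 held.py lid_oblong_knob 262; python3 plan.py .646 -.147 .102 109.1; ls pics/wf_can_ob*
```

```text
point [ 0.6439 -0.1485  0.07  ] 0.65
fit [ 0.6431 -0.1448] 20.4 0.019 lib conf 0.94
shift [  73.  -152.6  170. ] twist 18.9 | yaw now 108.9 tilt 0.16 q1,q7 [-0.01  1.78] t 16.8
lid rel grasp (world) mm [-0.5  1.  -4.1] yaw off -0.1 res 0.008 rows 164 371
shift [  71.2 -154.9  138.6] twist -0.3 | yaw now 108.8 tilt 0.09 q1,q7 [-0.01  1.78] t 16.9
pics/wf_can_oblong_mouth_1680.png
```

Call:
{"op": "carry_out", "data": {
  "increments": [
    [6,-12,0,0,255],
    [14,-30,0,0,255],
    [16,-34,0,0,255],
    [16,-34,0,0,255],
    [14,-30,0,0,255],
    [6.5,-13.5,0,-1,255],
    [0,0,0,0,255],
    [0,0,0,0,255]
  ]
}}

```text
time: 17.57
tool_pos: [0.6436, -0.1502, 0.2222]
tcp_rot: [-0.0, -0.169, 0.986, -0.0]
force: [0.6, 0.8, -0.3]
grip_width: 0.0182
grip_force: 20.0
```

```bash
python3 plan.py .644 -.147 .102 110; python3 - <<'E'
from h import *
r=read_camera("wrist"); cv2.imwrite("pics/w4.png",r["img"][:,:,::-1])
E
```

```text
shift [ -1.5   2.9 139. ] twist -0.5 | yaw now 109.5 tilt 0.01 q1,q7 [0.25 2.05] t 17.57
```

View pics/w4.png

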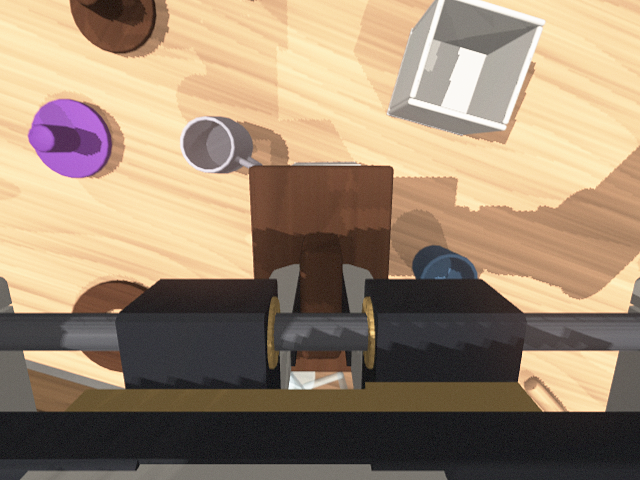

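The lid is over the oblong canister, whose far rim shows at (325,164) parallel to the plate. The jug at (215,143) and cup at (445,265) are clear.

Call:
{"op": "carry_out", "data": {
  "increments": [
    [-1.5,3,10,0,255],
    [0,0,25,0,255],
    [0,0,30,0,255],
    [0,0,30,0,255],
    [0,0,20,0,255],
    [0,0,8,0,255],
    [0,0,4,0,255],
    [0,0,0,0,255]
  ]
}}

```text
time: 18.28
tool_pos: [0.6447, -0.1439, 0.0947]
tcp_rot: [-0.0, -0.171, 0.985, 0.0]
force: [0.1, 0.6, -0.4]
grip_width: 0.0177
grip_force: 20.0
```

Call:
{"op": "carry_out", "data": {
  "increments": [
    [0,0,3,0,255],
    [0,0,2,0,255],
    [0,0,0,0,255]
  ]
}}

```text
time: 18.53
tool_pos: [0.6451, -0.1454, 0.0911]
tcp_rot: [0.001, -0.17, 0.985, -0.0]
force: [0.2, -0.7, -2.0]
grip_width: 0.018
grip_force: 20.0
```

Call:
{"op": "carry_out", "data": {
  "increments": [
    [0,0,2,0,255],
    [0,0,0,0,255],
    [0,0,0,0,255]
  ]
}}

```text
time: 18.78
tool_pos: [0.6445, -0.1456, 0.0884]
tcp_rot: [0.0, -0.17, 0.985, -0.0]
force: [0.3, -0.5, -1.2]
grip_width: 0.0179
grip_force: 20.0
```

Call:
{"op": "carry_out", "data": {
  "increments": [
    [0,0,1.5,0,255],
    [0,0,1.5,0,255],
    [0,0,0,0,255],
    [0,0,0,0,255]
  ]
}}

```text
time: 19.12
tool_pos: [0.6447, -0.1456, 0.0855]
tcp_rot: [0.0, -0.17, 0.985, -0.0]
force: [-0.1, 0.2, 1.2]
grip_width: 0.0181
grip_force: 20.0
```

Call:
{"op": "carry_out", "data": {
  "increments": [
    [0,0,1,0,255],
    [0,0,0,0,255],
    [0,0,0,0,255]
  ]
}}

```text
time: 19.37
tool_pos: [0.6447, -0.1456, 0.0855]
tcp_rot: [0.0, -0.17, 0.985, -0.0]
force: [-1.3, 0.1, 5.6]
grip_width: 0.0179
grip_force: 20.0
```

Home as predicted (z 0.0855). Release, lift, then on to the square lid.

Call:
{"op": "carry_out", "data": {
  "increments": [
    [0,0,0,0,150],
    [0,0,0,0,150],
    [0,0,0,0,150],
    [0,0,-5,0,150],
    [0,0,-20,0,120],
    [0,0,-35,0,120],
    [0,0,-40,0,120],
    [0,0,-35,0,120]
  ]
}}

```text
time: 20.03
tool_pos: [0.6445, -0.1454, 0.2213]
tcp_rot: [0.0, -0.17, 0.985, -0.0]
force: [1.5, -0.9, 1.1]
grip_width: 0.0489
grip_force: 0.0
```

```bash
python3 plan.py .414 -.279 .2 119.7; python3 plan.py .414 -.279 .2 29.7; python3 - <<'E'
from h import *
r=read_camera("wrist"); cv2.imwrite("pics/w5.png",r["img"][:,:,::-1])
E
```

```text
shift [262.1 -48.4  40. ] twist -10.1 | yaw now 109.6 tilt 0.03 q1,q7 [0.24 2.05] t 20.03
shift [262.1 -48.4  40. ] twist 79.9 | yaw now 109.6 tilt 0.03 q1,q7 [0.24 2.05] t 20.03
```

View pics/w5.png

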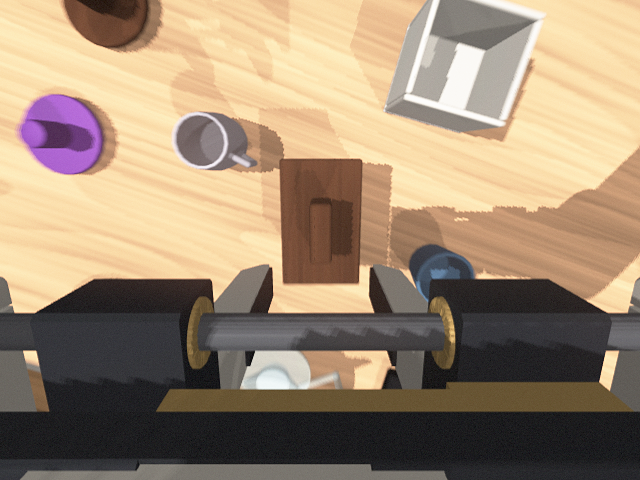

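The oblong lid is seated, aligned and flat at (320,220), and the jug and cup are undisturbed. Next is the square lid.

Call:
{"op": "carry_out", "data": {
  "increments": [
    [15,-3,0,0,120],
    [35,-6,0,0,120],
    [38,-7,0,0,120],
    [38,-7,0,0,120],
    [38,-7,0,0,120],
    [38,-7,0,0,120],
    [35,-6,0,0,120],
    [25,-5,0,0,120]
  ]
}}

```text
time: 20.75
tool_pos: [0.4103, -0.2805, 0.2193]
tcp_rot: [-0.001, -0.169, 0.986, -0.0]
force: [-0.8, -0.5, 0.6]
grip_width: 0.0496
grip_force: 0.0
```

Call:
{"op": "carry_out", "data": {
  "increments": [
    [0,0,10,6.6,100],
    [0,0,10,6.6,100],
    [0,0,10,6.6,100],
    [0,0,5,6.6,100],
    [0,0,0,6.6,100],
    [0,0,0,6.6,100],
    [0,0,0,6.6,100],
    [0,0,0,6.6,100]
  ]
}}

```text
time: 21.42
tool_pos: [0.4139, -0.2786, 0.1842]
tcp_rot: [0.0, 0.288, 0.958, -0.0]
force: [0.0, -0.1, 0.5]
grip_width: 0.0563
grip_force: 0.0
```

Call:
{"op": "carry_out", "data": {
  "increments": [
    [0,0,0,6.6,100],
    [0,0,0,6.6,100],
    [0,0,0,6.6,100],
    [0,0,0,6.6,100],
    [0,0,0,0,100],
    [0,0,0,0,100]
  ]
}}

```text
time: 21.92
tool_pos: [0.414, -0.2785, 0.1842]
tcp_rot: [0.0, 0.495, 0.869, -0.0]
force: [0.3, 0.2, -0.4]
grip_width: 0.0564
grip_force: 0.0
```

```bash
python3 wfit.py lid_square_knob .414 -.279; python3 plan.py .414 -.279 .04 29.7
```

```text
point [ 0.4113 -0.2758  0.04  ] 0.88
fit [ 0.4093 -0.2767] 30.0 0.023 lib conf 0.62
shift [  4.   -2.9 163. ] twist -59.5 | yaw now 30.5 tilt 0.01 q1,q7 [0.35 1.25] t 22.07
shift [ -0.4  -0.  163. ] twist 0.8 | yaw now 30.5 tilt 0.01 q1,q7 [0.35 1.25] t 22.07
```

Call:
{"op": "carry_out", "data": {
  "increments": [
    [4,-3,10,0.5,100],
    [0,0,35,0,100],
    [0,0,35,0,100],
    [0,0,35,0,100],
    [0,0,30,0,100],
    [0,0,12,0,100],
    [0,0,6,0,150],
    [0,0,0,0,200]
  ]
}}

```text
time: 22.73
tool_pos: [0.4087, -0.2765, 0.0201]
tcp_rot: [-0.001, 0.5, 0.866, 0.0]
force: [0.5, 0.1, 1.3]
grip_width: 0.0475
grip_force: 0.0
```

Call:
{"op": "carry_out", "data": {
  "increments": [
    [0,0,0,0,255],
    [0,0,0,0,255],
    [0,0,0,0,255],
    [0,0,0,0,255],
    [0,0,0,0,255],
    [0,0,0,0,255]
  ]
}}

```text
time: 23.23
tool_pos: [0.4101, -0.2772, 0.0223]
tcp_rot: [0.001, 0.5, 0.866, -0.0]
force: [-0.2, 1.6, 7.0]
grip_width: 0.0239
grip_force: 20.0
```

Call:
{"op": "carry_out", "data": {
  "increments": [
    [0,0,-10,0,255],
    [0,0,-30,0,255],
    [0,0,-40,0,255],
    [0,0,-40,0,255],
    [0,0,-40,6.6,255],
    [0,0,-40,6.6,255],
    [0,0,0,6.6,255],
    [0,0,0,6.6,255]
  ]
}}

```text
time: 23.9
tool_pos: [0.4101, -0.2774, 0.2245]
tcp_rot: [0.003, 0.687, 0.727, 0.001]
force: [-0.4, 0.1, -1.9]
grip_width: 0.024
grip_force: 20.0
```

```bash
python3 plan.py .44 -.22 .24 3.6
```

```text
shift [55.6 33.1  3.3] twist -0.4 | yaw now 3.2 tilt 0.36 q1,q7 [0.24 0.83] t 23.9
```

Call:
{"op": "carry_out", "data": {
  "increments": [
    [10,6,0,0,255],
    [20,12,0,0,255],
    [20,12,0,0,255],
    [5,3,0,0,255],
    [0,0,0,0,255],
    [0,0,0,0,255]
  ]
}}

```text
time: 24.4
tool_pos: [0.4382, -0.2196, 0.2209]
tcp_rot: [-0.0, 0.684, 0.729, -0.001]
force: [-0.4, 0.0, -0.6]
grip_width: 0.0239
grip_force: 20.0
```

```bash
python3 wfit.py can_square_mouth .481 -.082; python3 held.py lid_square_knob 262; python3 plan.py .481 -.082 .126 3.6
```

```text
point [ 0.4765 -0.0817  0.094 ] 0.77
fit [ 0.4782 -0.0797] 4.5 0.015 lib conf 0.95
shift [138.9  48.8 145.8] twist -86.6 | yaw now 3.4 tilt 0.06 q1,q7 [0.11 0.7 ] t 24.55
lid rel grasp (world) mm [-1.2 -0.8 -2.8] yaw off 0.0 res 0.005 rows 191 352
shift [136.2  51.2 113.9] twist -0.2 | yaw now 3.4 tilt 0.03 q1,q7 [0.11 0.7 ] t 24.65
```

Call:
{"op": "carry_out", "data": {
  "increments": [
    [12,4,0,-0.8,255],
    [28,10,0,0,255],
    [33,12,0,0,255],
    [33,12,0,0,255],
    [23,8,0,0,255],
    [10,3.5,0,0,255],
    [0,0,0,0,255],
    [0,0,0,0,255]
  ]
}}

```text
time: 25.32
tool_pos: [0.4775, -0.0783, 0.2212]
tcp_rot: [0.0, 0.68, 0.733, -0.001]
force: [-0.4, -1.1, -1.4]
grip_width: 0.0237
grip_force: 20.0
```

```bash
python3 plan.py .479 -.0795 .126 4.3; python3 - <<'E'
from h import *
r=read_camera("wrist"); cv2.imwrite("pics/w6.png",r["img"][:,:,::-1])
E
```

```text
shift [ -1.1   1.5 114. ] twist 0.0 | yaw now 4.3 tilt 0.07 q1,q7 [-0.18  0.39] t 25.32
```

View pics/w6.png

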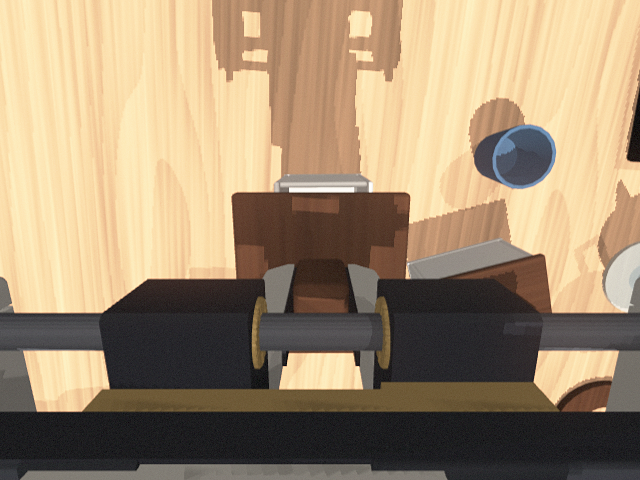

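The rim shows behind the plate at (323,182), centred and parallel. Lowering.

Call:
{"op": "carry_out", "data": {
  "increments": [
    [-1,1.5,10,0,255],
    [0,0,25,0,255],
    [0,0,30,0,255],
    [0,0,20,0,255],
    [0,0,10,0,255],
    [0,0,5,0,255],
    [0,0,3,0,255],
    [0,0,0,0,255]
  ]
}}

```text
time: 26.03
tool_pos: [0.4792, -0.0796, 0.1178]
tcp_rot: [0.0, 0.681, 0.733, -0.0]
force: [-0.9, 0.1, -0.7]
grip_width: 0.0236
grip_force: 20.0
```

Call:
{"op": "carry_out", "data": {
  "increments": [
    [0,0,3,0,255],
    [0,0,2,0,255],
    [0,0,0,0,255]
  ]
}}

```text
time: 26.28
tool_pos: [0.4795, -0.0785, 0.1134]
tcp_rot: [0.0, 0.68, 0.733, 0.0]
force: [0.2, -0.7, -0.8]
grip_width: 0.0238
grip_force: 20.0
```

Call:
{"op": "carry_out", "data": {
  "increments": [
    [0,0,2,0,255],
    [0,0,1.5,0,255],
    [0,0,0,0,255],
    [0,0,0,0,255]
  ]
}}

```text
time: 26.62
tool_pos: [0.4794, -0.0783, 0.1097]
tcp_rot: [0.0, 0.68, 0.733, -0.0]
force: [0.5, 0.5, 0.2]
grip_width: 0.0238
grip_force: 20.0
```

Call:
{"op": "carry_out", "data": {
  "increments": [
    [0,0,1.5,0,255],
    [0,0,1,0,255],
    [0,0,0,0,255],
    [0,0,0,0,255]
  ]
}}

```text
time: 26.95
tool_pos: [0.4796, -0.0783, 0.1083]
tcp_rot: [0.0, 0.68, 0.733, 0.0]
force: [-1.6, 0.9, 7.6]
grip_width: 0.0237
grip_force: 20.0
```

Home. Release and go to the dark small lid.

Call:
{"op": "carry_out", "data": {
  "increments": [
    [0,0,0,0,140],
    [0,0,0,0,140],
    [0,0,0,0,140],
    [0,0,-5,0,140],
    [0,0,-20,0,120],
    [0,0,-30,0,120],
    [0,0,-35,0,120],
    [0,0,-25,0,120]
  ]
}}

```text
time: 27.62
tool_pos: [0.4799, -0.0788, 0.2247]
tcp_rot: [0.001, 0.68, 0.733, 0.0]
force: [-0.0, -0.8, 1.1]
grip_width: 0.0489
grip_force: 0.0
```

```bash
python3 plan.py .524 -.404 .2 4; python3 - <<'E'
from h import *
r=read_camera("wrist"); cv2.imwrite("pics/w7.png",r["img"][:,:,::-1])
E
```

```text
shift [-327.5   19.5   43.8] twist 0.3 | yaw now 4.3 tilt 0.12 q1,q7 [-0.18  0.39] t 27.62
```

View pics/w7.png

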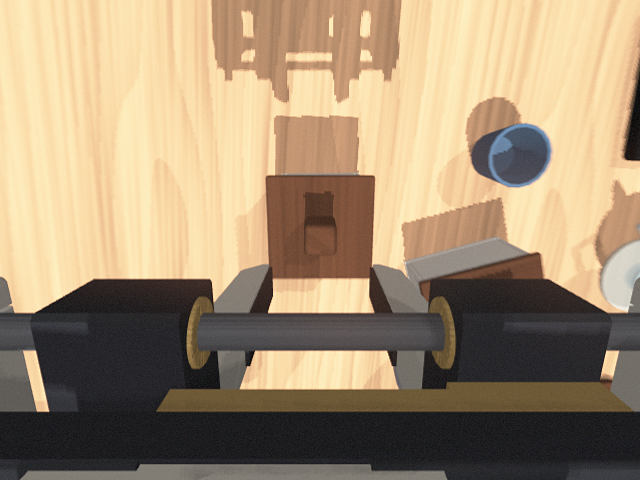

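The square lid is seated and flat at (320,228).

Call:
{"op": "carry_out", "data": {
  "increments": [
    [-15,1,0,0,110],
    [-35,2,0,0,110],
    [-38,2,0,0,110],
    [-38,2,0,0,110],
    [-38,2,0,0,110],
    [-38,2,0,0,110],
    [-38,2,0,0,110],
    [-38,2,0,0,110]
  ]
}}

```text
time: 28.33
tool_pos: [0.5152, -0.3561, 0.222]
tcp_rot: [-0.0, 0.68, 0.733, 0.0]
force: [0.5, 0.0, -0.8]
grip_width: 0.0531
grip_force: 0.0
```

Call:
{"op": "carry_out", "data": {
  "increments": [
    [-30,2,10,0,110],
    [-15,1,10,0,110],
    [-4,1,10,0,110],
    [0,0,5,0,110],
    [0,0,0,0,110],
    [0,0,0,0,110]
  ]
}}

```text
time: 28.83
tool_pos: [0.5237, -0.4006, 0.1869]
tcp_rot: [-0.001, 0.679, 0.734, 0.001]
force: [0.3, 0.5, 0.4]
grip_width: 0.0528
grip_force: 0.0
```

```bash
python3 wfit.py lid_small_knob .524 -.404; ls pics/wf_lid_small*
```

```text
point [ 0.523  -0.4011  0.04  ] 0.83
fit [ 0.5223 -0.4035] 4.0 0.029 lib conf 0.77
shift [ -1.6  -1.9 167. ] twist -85.6 | yaw now 4.4 tilt 0.08 q1,q7 [0.41 0.93] t 28.98
pics/wf_lid_small_knob_2898.png
```

View pics/wf_lid_small_knob_2898.png

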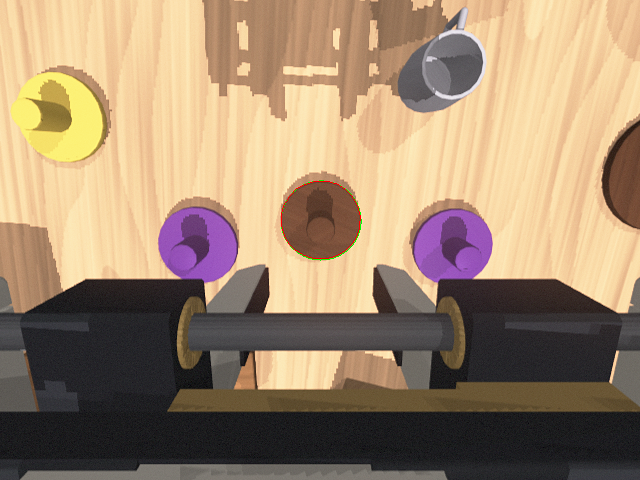

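The dark lid at (320,220) is the target. The purple ones, at about ±130 px, are clear of the fingers.

Call:
{"op": "carry_out", "data": {
  "increments": [
    [-1.5,-2,15,0,110],
    [0,0,35,0,110],
    [0,0,35,0,110],
    [0,0,35,0,110],
    [0,0,30,0,110],
    [0,0,11,0,110],
    [0,0,4,0,150],
    [0,0,1,0,200]
  ]
}}

```text
time: 29.65
tool_pos: [0.5217, -0.4048, 0.0217]
tcp_rot: [0.0, 0.68, 0.733, -0.0]
force: [-0.0, 0.8, 0.6]
grip_width: 0.0439
grip_force: 0.0
```

Call:
{"op": "carry_out", "data": {
  "increments": [
    [0,0,0,0,255],
    [0,0,0,0,255],
    [0,0,0,0,255],
    [0,0,0,0,255],
    [0,0,0,0,255],
    [0,0,0,0,255]
  ]
}}

```text
time: 30.15
tool_pos: [0.5226, -0.4058, 0.0235]
tcp_rot: [0.002, 0.68, 0.733, 0.0]
force: [1.3, 0.6, 6.8]
grip_width: 0.0256
grip_force: 20.0
```

Call:
{"op": "carry_out", "data": {
  "increments": [
    [0,0,-10,0,255],
    [0,0,-30,0,255],
    [0,0,-40,0,255],
    [0,0,-40,0,255],
    [0,0,-40,0,255],
    [0,0,-40,0,255],
    [0,0,-15,0,255],
    [12,0,0,0,255]
  ]
}}

```text
time: 30.82
tool_pos: [0.5203, -0.3975, 0.2424]
tcp_rot: [0.006, 0.681, 0.732, -0.001]
force: [-0.6, -0.3, -1.0]
grip_width: 0.0255
grip_force: 20.0
```

Call:
{"op": "carry_out", "data": {
  "increments": [
    [30,1,0,0,255],
    [36,1,0,0,255],
    [36,1,0,0,255],
    [36,1,0,0,255],
    [36,1,0,0,255],
    [36,1,0,0,255],
    [36,1,0,0,255],
    [36,1,0,0,255]
  ]
}}

```text
time: 31.48
tool_pos: [0.5056, -0.1092, 0.2363]
tcp_rot: [-0.001, 0.68, 0.733, -0.0]
force: [1.2, -0.3, -1.5]
grip_width: 0.0258
grip_force: 20.0
```

Call:
{"op": "carry_out", "data": {
  "increments": [
    [36,0,0,0,255],
    [36,0,0,0,255],
    [36,0,0,0,255],
    [34,-11,0,0,255],
    [34,-12,0,0,255],
    [34,-12,0,0,255],
    [28,-10,0,0,255],
    [15,-4,0,0,255]
  ]
}}

```text
time: 32.15
tool_pos: [0.4358, 0.1414, 0.2361]
tcp_rot: [-0.002, 0.678, 0.735, -0.0]
force: [-0.5, -0.3, -0.2]
grip_width: 0.026
grip_force: 20.0
```

Call:
{"op": "carry_out", "data": {
  "increments": [
    [0,0,0,0,255],
    [0,0,0,0,255]
  ]
}}

```text
time: 32.32
tool_pos: [0.4383, 0.1377, 0.2363]
tcp_rot: [0.0, 0.679, 0.734, -0.0]
force: [0.5, -0.1, -1.5]
grip_width: 0.0255
grip_force: 20.0
```

```bash
python3 wfit.py can_small_mouth .393 .277; python3 held.py lid_small_knob 262; python3 plan.py .393 .277 .25 4
```

```text
point [0.3924 0.2768 0.076 ] 0.6
fit [0.3928 0.2773] 3.6 0.034 lib conf 0.69
shift [144.7 -36.3 179. ] twist -85.9 | yaw now 4.1 tilt 0.06 q1,q7 [-0.63 -0.11] t 32.47
lid rel grasp (world) mm [-1.4  0.9 -3.1] yaw off 4.8 res 0.013 rows 198 312
shift [144.  -36.1   4.9] twist 0.1 | yaw now 4.1 tilt 0.04 q1,q7 [-0.63 -0.11] t 32.57
```

Call:
{"op": "carry_out", "data": {
  "increments": [
    [12,-3,0,0,255],
    [30,-8,0,0,255],
    [34,-8.5,0,0,255],
    [34,-8,0,0,255],
    [24,-5,0,0,255],
    [10,-2.5,0,0,255],
    [0,0,0,0,255],
    [0,0,0,0,255]
  ]
}}

```text
time: 33.23
tool_pos: [0.3939, 0.277, 0.236]
tcp_rot: [0.001, 0.68, 0.733, -0.001]
force: [-0.4, -0.7, -0.8]
grip_width: 0.0258
grip_force: 20.0
```

```bash
python3 plan.py .394 .277 .108 4; python3 - <<'E'
from h import *
r=read_camera("wrist"); cv2.imwrite("pics/w8.png",r["img"][:,:,::-1])
E
```

```text
shift [3.000e-01 1.000e-01 1.468e+02] twist 0.2 | yaw now 4.2 tilt 0.1 q1,q7 [-0.9  -0.43] t 33.23
```

View pics/w8.png

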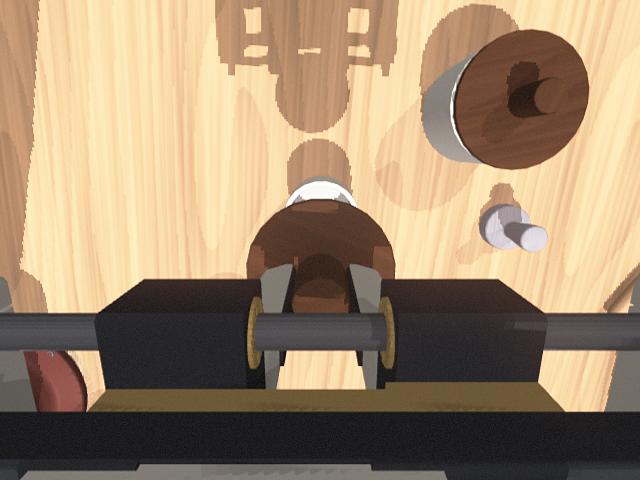

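Aligned: the rim shows at (321,190) and the lid is centred at column 321. The tamper at (515,230) is clear of the lid. Lowering.

Call:
{"op": "carry_out", "data": {
  "increments": [
    [0,0,15,0,255],
    [0,0,30,0,255],
    [0,0,35,0,255],
    [0,0,30,0,255],
    [0,0,16,0,255],
    [0,0,6,0,255],
    [0,0,3,0,255],
    [0,0,0,0,255]
  ]
}}

```text
time: 33.95
tool_pos: [0.3943, 0.2775, 0.1015]
tcp_rot: [0.0, 0.681, 0.732, 0.0]
force: [-0.2, -0.3, -0.8]
grip_width: 0.0258
grip_force: 20.0
```

Call:
{"op": "carry_out", "data": {
  "increments": [
    [0,0,3,0,255],
    [0,0,2,0,255],
    [0,0,0,0,255]
  ]
}}

```text
time: 34.2
tool_pos: [0.3936, 0.2788, 0.0967]
tcp_rot: [0.0, 0.68, 0.733, 0.001]
force: [0.6, 0.7, -1.0]
grip_width: 0.0255
grip_force: 20.0
```

Call:
{"op": "carry_out", "data": {
  "increments": [
    [0,0,2,0,255],
    [0,0,1,0,255],
    [0,0,0,0,255],
    [0,0,0,0,255]
  ]
}}

```text
time: 34.53
tool_pos: [0.3931, 0.2787, 0.0932]
tcp_rot: [-0.0, 0.68, 0.733, -0.0]
force: [-0.2, -0.4, -1.4]
grip_width: 0.0257
grip_force: 20.0
```

Call:
{"op": "carry_out", "data": {
  "increments": [
    [0,0,1.5,0,255],
    [0,0,1,0,255],
    [0,0,0,0,255],
    [0,0,0,0,255]
  ]
}}

```text
time: 34.87
tool_pos: [0.3933, 0.2789, 0.0914]
tcp_rot: [-0.0, 0.68, 0.733, 0.0]
force: [-0.8, -0.0, 4.8]
grip_width: 0.0256
grip_force: 20.0
```

Call:
{"op": "carry_out", "data": {
  "increments": [
    [0,0,0.5,0,255],
    [0,0,0,0,255],
    [0,0,0,0,255]
  ]
}}

```text
time: 35.12
tool_pos: [0.3933, 0.2789, 0.0913]
tcp_rot: [-0.0, 0.68, 0.733, 0.0]
force: [-2.1, -2.1, 9.0]
grip_width: 0.0253
grip_force: 20.0
```

Home. Release, lift, and check the whole scene.

Call:
{"op": "carry_out", "data": {
  "increments": [
    [0,0,-0.5,0,140],
    [0,0,0,0,140],
    [0,0,0,0,140],
    [0,0,-5,0,140],
    [0,0,-20,0,120],
    [0,0,-35,0,120],
    [0,0,-40,0,120],
    [0,0,-40,0,120]
  ]
}}

```text
time: 35.78
tool_pos: [0.3927, 0.278, 0.232]
tcp_rot: [0.0, 0.68, 0.733, -0.001]
force: [1.3, 0.1, 0.2]
grip_width: 0.0492
grip_force: 0.0
```

Call:
{"op": "carry_out", "data": {
  "increments": [
    [0,0,0,0,120],
    [0,0,0,0,120]
  ]
}}

```text
time: 35.95
tool_pos: [0.3944, 0.2794, 0.233]
tcp_rot: [0.0, 0.68, 0.733, 0.003]
force: [-0.3, -0.2, -0.3]
grip_width: 0.0493
grip_force: 0.0
```

```bash
python3 - <<'E'
from h import *
a=read_camera("scene")["img"]; b=read_camera("wrist")["img"]
im=np.hstack([cv2.resize(a[120:400,150:560],(480,328)),cv2.resize(b,(320,240))[:328] if 0 else cv2.copyMakeBorder(cv2.resize(b,(320,240)),0,88,0,0,0)])
cv2.imwrite("pics/end.png",im[:,:,::-1]); print(sense()["grip_width"],sense()["time"])
E
```

```text
0.049456975926343155 36.05
```

View pics/end.png

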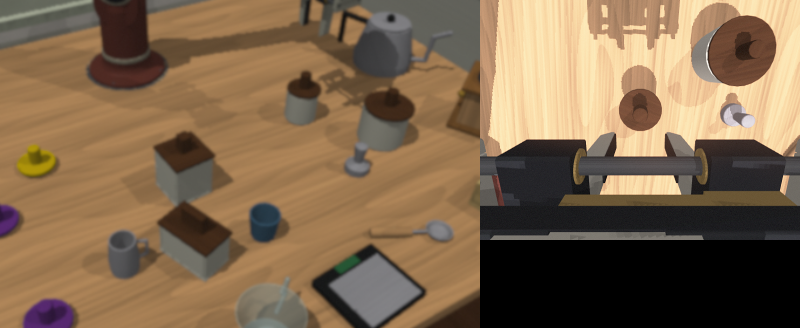

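All four lids sit flat on their canisters: square (183,150), oblong (195,225), small (303,88) and large (388,105). The jug (125,250) and cup (265,222) are upright, and the gripper is clear.

```bash
python3 -c "
from workcell import *
print(hand_in())"
```

```text
the job is handed in; nothing more can be done
None
```

All four lids are home on their matching canisters and the job is handed in at about 36 s; the final pictures show the jug, cup and canisters still standing, but no verdict came back.

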